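# Replace the lamp unit that has no bulb and log the carrier

## Robot

A 6-joint arm with a two-finger parallel gripper is mounted at the origin on the work surface. World frame = base frame: x ahead of the robot, y to its left, z up, the work surface at z = 0. Lengths are in m, angles in rad, forces in N, time in s.
With the tool pointing down it reaches from about 0.3 to 0.875 m from the base axis. Payload 4.2 kg.
Tool frame: the origin (TCP) lies between the finger pads; the fingertips stand 19 mm ahead of it and the grasp point (between the pads) is the TCP; z points along the fingers, y is the line along which they close (so a half turn about z gives the same grasp; the last joint's range is limited). The gripper opens to 85 mm and grips with 20 to 120 N. Pads are 22 mm wide; open, the fingers measure 114 mm over their backs; the gripper's body (76 mm by 85 mm) begins 54 mm behind the grasp point. The pads swing forward as they close: fully open they stand 13 mm farther back than shut.
Start: joints at [1.169, 0.32, 1.565, -0, 1.257, -0.02], TCP at [0.214, 0.534, 0.25] pointing down, gripper open.
Joint ranges: [-3.11, 3.11], [-0.84, 2.01], [0.21, 2.61], [-1.34, 4.49], [0.05, 2.63], [-2.56, 2.56]. Speed limits (rad/s): [2.57, 2.57, 3.14, 3.14, 3.14, 3.14].

## Interface

Orientations are given as a 3x3 rotation matrix whose columns are the frame's x, y, z axes.
In Python, from cell import env gives the robot as it stands. Calls block until the motion is done:
- env.move_pose(position, orientation): joint-space move of the TCP to a pose.
- env.move_l(position, vel=0.15, frame=None): straight line of the TCP; frame=None keeps the orientation; vel is the mean speed in m/s.
- env.set_joints(angles): joint-space move.
- env.grip(opening, grasp_force=None): finger opening in m; grasp_force is the grip in N (None keeps the last); returns when the fingers have stopped.
- env.sleep(seconds).
- env.inverse_kinematics(position, orientation): joint angles nearest the present ones, or None.
- env.get_obs(): the state.
- env.snapshot(name): name is "scene" or "top"; returns the picture (384x512x3 uint8, red, green, blue); there is no depth.
- env.camera_params(name): a dict with "fovy" (degrees; the focal length in pixels is half the picture's height over the tangent of half this angle, whatever the lens; pixels are square), "cx", "cy" (the principal point, pixels), "origin" and "rotation" of the camera in the world. Camera axes: x right, y down, z forward; pixel columns grow to the right and rows downward; lengths in m; the calibration is good to about 2 mm. A picture is of the moment at which its call begins. camera_params takes no time and is no camera call.
A pose or a line that the arm cannot do raises env.MotionError and nothing moves.
- env.job_done(): hands the job in; it is judged then, once.
The state is a dict: "t": time; "joint_positions": joint angles; "qvel": joint speeds; "effort": joint torques, N m; "tcp_pos": TCP position; "orientation": TCP orientation; "wrist_force": force on the tool from outside, world axes, zero at the start; "moment": the same for the moment, N m; "gripper_width": finger opening in m; "grasp_force": force on a finger pad.
Only numpy, scipy, OpenCV 4.12 (cv2) and the standard library are available. Lean on these libraries where they do the work, as an engineer would, in place of code of your own. Each camera call takes 0.05 s, during which the arm holds its last target. There are 200 camera calls.

## Task

One of the three lamp units in the wooden carrier has no bulb in its holder: take that one out and put it in the grey rework tray, then set the complete spare lamp from the bench (do not drop it) fully down in the bay that it left, its bulb pointing the same way as its neighbours'. When both are done, log the carrier: squeeze the trigger of the clamped scanner all the way and let it spring back. Leave the two good lamps in their bays and the other things on the bench where they are.

Things in the scene. Friction and masses are not known exactly. Their poses are not given: they have to be found in the camera images.
- carrier: fixed wooden board 180 x 252 mm, 12 thick, with three open bays side by side along y, 84 apart. Bay floors: 80 x 50 mm (x, y), 12 above the bench, fenced by battens 12 high at both sides and the back (-x) and a lip 6 high in front (+x), over which the bulb sticks out. Origin: at bench level under the middle bay's centre; bulbs point to +x
- bay0 (a point): centre of the floor of the bay at the carrier's -y end; axes as the carrier's
- bay1 (a point): centre of the floor of the middle bay
- bay2 (a point): centre of the floor of the bay at the carrier's +y end
- bare: the lamp unit without a bulb, in one of the bays at the start: a black plastic lamp holder block 70 long (x) x 40 wide (y) x 50 high (z), with only an empty collar (40 diameter, 14 long) at its +x end; origin: centre of the block's underside; mass about 0.12 kg
- bare_mid (a point): middle of the bare unit's holder block, 25 mm above its underside
- lamp_a: a complete lamp unit in a bay: a black plastic lamp holder block 70 long (x) x 40 wide (y) x 50 high (z), with a 14 mm collar (40 diameter), metal cap and clear glass bulb (48 diameter) pointing along +x on an axis 27 above the underside, the tip 113 mm ahead of the origin; origin: centre of the holder block's underside
- lamp_b: another complete lamp unit in a bay, same as lamp_a
- spare: complete spare lamp unit lying on the bench on its underside, same as lamp_a (origin: centre of the holder block's underside, bulb to +x); about 0.15 kg, centre of mass near the block's middle; the block is 40 mm wide across y, 50 high
- spare_bulb (a point): middle of the spare's glass bulb, 88 mm ahead (+x) of the spare's origin and 27 above its underside
- tray: fixed grey open rework tray, outside 200 x 150 x 45 mm (x, y, z), walls and floor about 4 mm; origin: centre of its underside, on the bench
- scanner: fixed pistol-shaped scanner clamped on its side on a low stand. Head: 130 long, nose to +y, 50 to 115 mm to +x of the origin, top 91 above the bench. Grip: 112 x 32 x 34 high, 45 to 79 above the bench, free beneath, runs from the head to -x, back face at y = -29. Trigger on its +y side. Origin: on the bench under the middle of grip and trigger together
- squeeze (a point): point midway between the back of the grip and the front of the released trigger (58 mm apart along the scanner's y), 62 mm above the bench: close the fingers about it along the scanner's y
- trigger_pad (a point): middle of the front face (+y) of the trigger, a black bar 85 x 12 x 28 mm beside the grip, hinged about a vertical axis at its head end 55 mm from this point
- trigger (a joint): trigger angle: 0 released, 0.16 rad fully squeezed (about 9 mm at the pad, about 6 N); sprung, returns by itself
- tape: bystander: grey roll of tape lying flat, 100 outside diameter, 64 hole, 24 high; origin: centre of its underside
- screwdriver: bystander: screwdriver about 190 mm long lying on the bench
- jar: bystander: white closed jar, 68 diameter, 85 high; origin: centre of its underside
There are look-alikes about, which are no part of the job. Leave any orange or yellow look-alike of the bare alone.

How it is judged:
On the way, in this order (a step that is already met when the one before it is completed fails the run):
1. the unit without a bulb lies in the rework tray and the spare sits fully down in a bay of the carrier, both released (x of bare_mid in the frame of tray between -0.095 and 0.095 m and y of bare_mid in the frame of tray between -0.07 and 0.07 m and z of bare_mid in the frame of tray below 0.045 m and ((x of spare in the frame of bay0 between -0.01 and 0.01 m and y of spare in the frame of bay0 between -0.01 and 0.01 m and z of spare in the frame of bay0 below 0.004 m and x of spare_bulb in the frame of bay0 above 0.05 m) or (x of spare in the frame of bay1 between -0.01 and 0.01 m and y of spare in the frame of bay1 between -0.01 and 0.01 m and z of spare in the frame of bay1 below 0.004 m and x of spare_bulb in the frame of bay1 above 0.05 m) or (x of spare in the frame of bay2 between -0.01 and 0.01 m and y of spare in the frame of bay2 between -0.01 and 0.01 m and z of spare in the frame of bay2 below 0.004 m and x of spare_bulb in the frame of bay2 above 0.05 m)) and angle between spare's own z axis and vertical below 0.08 rad and linear speed of each of bare, spare below 0.02 m/s and contact force between the fingers and bare below 0.3 N and contact force between the fingers and spare below 0.3 N), for 0.2 s.
2. after that the scanner's trigger is squeezed nearly to its stop (beyond 0.11 of 0.16 rad) (value of joint trigger above 0.11 rad), for 0.05 s.
At the end, for the whole second after the job is handed in: Bulbless unit in the rework tray; spare fully down in the vacated bay (10 mm, 4 mm off its floor, 0.08 rad), bulb to the carrier's +x; good lamps within 15 mm of their start and upright; trigger back below 0.03 rad; both handled units at rest and released (all of step 1 and distance of each of lamp_a, lamp_b from where it was at the start of the episode below 0.015 m and angle between each of lamp_a, lamp_b's own z axis and vertical below 0.08 rad and value of joint trigger below 0.03 rad); the robot touches nothing.
It fails at once if a bystander (tape, screwdriver, jar) is moved by more than 30 mm (distance of any of tape, screwdriver, jar from where it was at the start of the episode above 0.03 m).
It fails at once if the spare lamp is dropped (falls freely faster than 0.8 m/s, i.e. from more than about 30 mm) (linear speed of spare above 0.8 m/s and contact force between the fingers and spare below 0.1 N).
It also fails if it takes over 58 s, if anything falls off the work surface, if the arm or the gripper's body presses on something with over 40 N, if the wrist force passes 120 N, or if a joint passes its speed limit or range.

## Working session

There is one attempt and no reset: what is moved stays moved. The work goes in short steps, each a Python script; the robot and the scene stay as the last script left them, time stands still between calls to the robot, and variables do not carry over. Pictures are saved under pics/ and viewed, at most 10 in all, crops included, and the job is handed in when it is done.

```bash
ls; mkdir -p pics; python3 - <<'E'
from cell import env
import cv2,numpy as np
for n in("scene","top"):
    cv2.imwrite(f"pics/{n}0.png",env.snapshot(n)[:,:,::-1]); p=env.camera_params(n); print(n,p)
for n in("scene","top"):
    a=cv2.imread(f"pics/{n}0.png"); cv2.imwrite(f"pics/{n}0b.png",cv2.resize(a,(800,600),interpolation=cv2.INTER_CUBIC))
print(env.get_obs())
E
```

```text
pics
scene {'fovy': 50.49822754539386, 'cx': 252.56883766147814, 'cy': 184.36834136832005, 'origin': array([ 1.31677698, -0.29646635,  0.90345831]), 'rotation': array([[ 0.40897369,  0.67739893, -0.61145009],
       [ 0.91241909, -0.31472831,  0.26160562],
       [-0.01522929, -0.66488855, -0.74678731]])}
top {'fovy': 55.642925445073736, 'cx': 253.15833027421598, 'cy': 192.03072717620182, 'origin': array([4.11747949e-01, 4.76692038e-04, 1.07057903e+00]), 'rotation': array([[-0.03034994, -0.98276415,  0.18235543],
       [-0.9994621 ,  0.0275704 , -0.01775882],
       [ 0.01242511, -0.18279633, -0.98307229]])}
{'t': 0.1, 'joint_positions': array([ 1.16901249e+00,  3.20213644e-01,  1.56553072e+00, -8.45885524e-07,
        1.25743140e+00, -1.99814291e-02]), 'qvel': array([ 1.68648960e-03, -1.55043941e-03, -3.57725116e-03, -7.31098088e-05,
       -8.04435995e-04, -1.35795240e-04]), 'effort': array([ 3.10326950e-04, -4.16408980e+01, -2.34703428e+01, -1.06212417e-04,
        5.01377683e-03, -1.09167621e-05]), 'tcp_pos': array([0.21407626, 0.53323692, 0.24958477]), 'orientation': array([[-9.27994666e-01,  3.72592964e-01, -6.18354067e-04],
       [ 3.72593476e-01,  9.27993523e-01, -1.45735941e-03],
       [ 3.08267055e-05, -1.58281645e-03, -9.99998747e-01]]), 'wrist_force': array([-0.31055875,  0.33016399, -0.53094411]), 'moment': array([-0.01655347, -0.01025373, -0.00525989]), 'grasp_force': 0.0, 'gripper_width': 0.08574652019012928}
```

View pics/top0b.png

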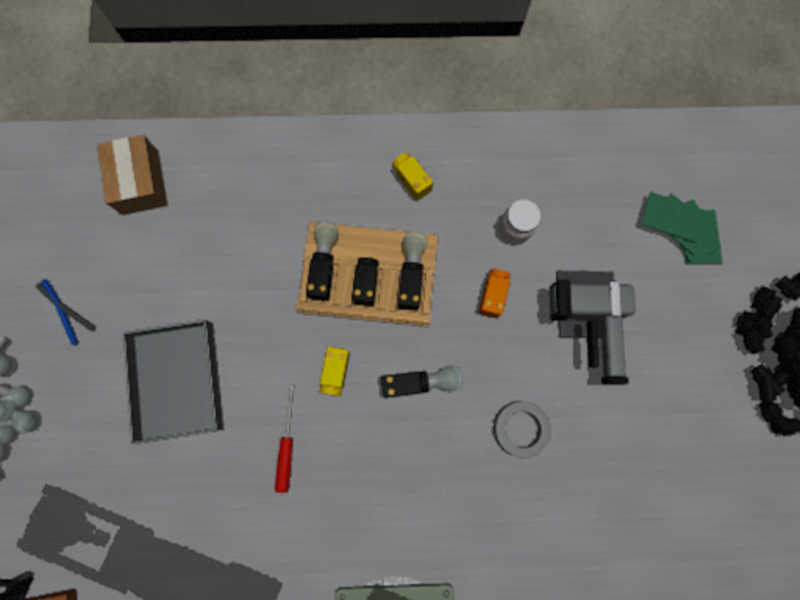

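View pics/scene0b.png

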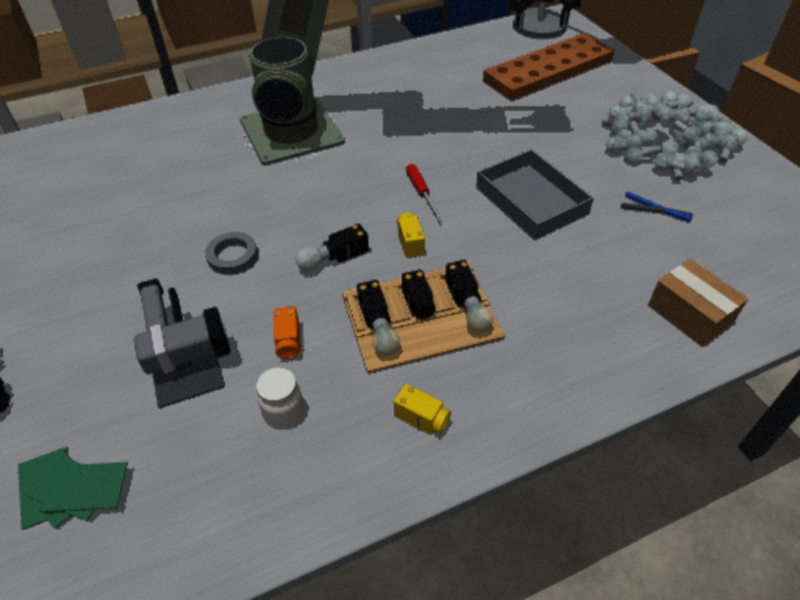

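Top view (800×600): the bulbless unit is in the middle bay at (365,281). The spare is at (405,384) with its bulb toward (450,378), the tray at (173,380), and the scanner grip at about (613,350) with the trigger on its left at (593,345).

```bash
python3 - <<'E'
import cv2,numpy as np
a=cv2.imread("pics/top0.png")
def crop(x0,y0,x1,y1,s): 
    return cv2.convertScaleAbs(cv2.resize(a[y0:y1,x0:x1],None,fx=s,fy=s,interpolation=cv2.INTER_CUBIC),alpha=1.5,beta=25)
cv2.imwrite("pics/c1.png",crop(185,138,305,258,5))   # carrier+spare
cv2.imwrite("pics/c2.png",crop(345,165,415,250,7))   # scanner
E
```

```text
(no output)
```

View pics/c1.png

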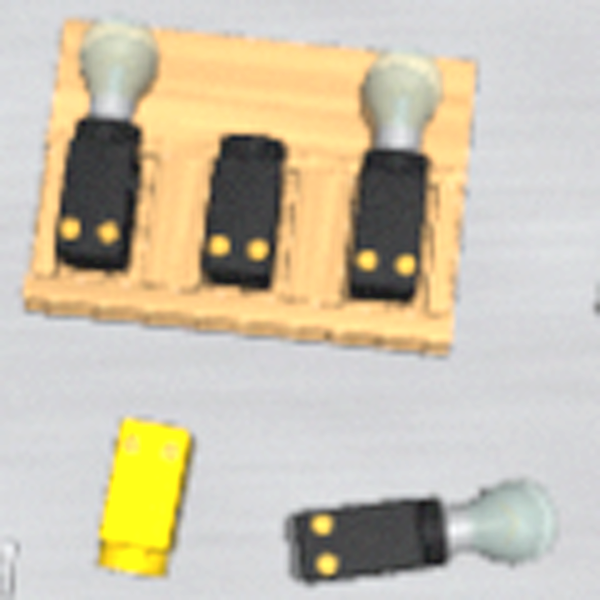

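View pics/c2.png

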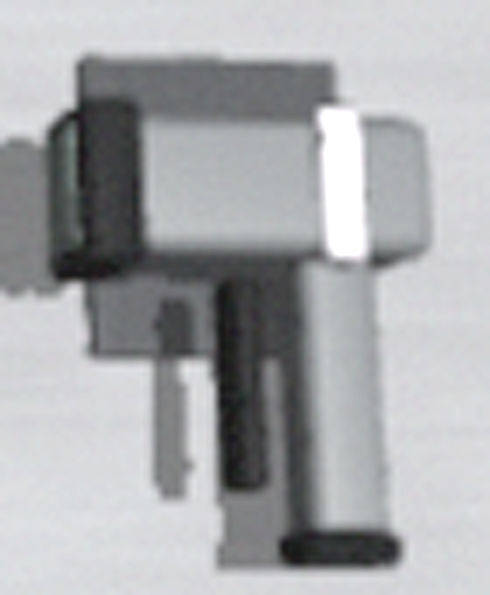

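Crops: the bare unit's block is in the middle bay with gold dots at crop (219,246) and (258,250). The spare's dots are at (322,524) and (327,563), its bulb at about (513,520). The scanner grip's right edge runs (376,270)–(386,530) and the trigger's left edge is at x≈217.

```bash
cat > h.py <<'E'
import cv2,numpy as np
from cell import env
def ray(cam,uv,z):
    p=env.camera_params(cam); f=192/np.tan(np.radians(p["fovy"]/2))
    uv=np.atleast_2d(uv).astype(float)
    d=np.c_[(uv[:,0]-p["cx"])/f,(uv[:,1]-p["cy"])/f,np.ones(len(uv))]@np.array(p["rotation"]).T
    o=np.array(p["origin"]); return (o+d*((z-o[2])/d[:,2])[:,None])[:,:2]
def blobs(m,lo,hi):
    n,_,s,c=cv2.connectedComponentsWithStats(m.astype(np.uint8)); return [(s[i,4],c[i]) for i in range(1,n) if lo<=s[i,4]<=hi]
def R(yaw): # tool down, tool y axis at world angle yaw
    y=np.array([np.cos(yaw),np.sin(yaw),0]); z=np.array([0,0,-1.]); return np.c_[np.cross(y,z),y,z]
E
python3 - <<'E'
from h import *
np.set_printoptions(precision=4,suppress=True)
c1=lambda *p: np.array([185,138])+(np.array(p)+.5)/5-.5
c2=lambda *p: np.array([345,165])+(np.array(p)+.5)/7-.5
for cam in("top","scene"):
    a=cv2.imread(f"pics/{cam}0.png"); h=cv2.cvtColor(a,cv2.COLOR_BGR2HSV).astype(int)
    m=(h[...,0]>12)&(h[...,0]<30)&(h[...,1]>110)
    # dots: gold pixels amid black surroundings
    dark=cv2.blur((h[...,2]<60).astype(np.float32),(11,11))
    m&=dark>.35
    for s,c in blobs(m,2,60):
        print(cam,s,c,"z62",ray(cam,c,.062)[0],"z50",ray(cam,c,.050)[0])
print("bulbs lamps z39",ray("top",[c1(119,66),c1(401,93)],.039))
print("bulb spare",ray("top",c1(512,521),.027))
print("scene bulb spare",ray("scene",np.array([[312,257]])*.64,.027), "lamps",ray("scene",np.array([[386,338],[479,318]])*.64,.039))
print("board front corners",ray("top",[c1(65,20),c1(475,60)],.012),"back",ray("top",[c1(25,300),c1(450,345)],.018))
print("grip back edge",ray("top",[c2(376,270),c2(386,530)],.075))
print("trig left edge",ray("top",[c2(217,300),c2(220,480)],.048))
print("trig end",ray("top",c2(242,490),.062),"grip end",ray("top",c2(340,565),.05),"head near/far",ray("top",[c2(230,262),c2(230,112)],.062))
print("head axis",ray("top",[c2(110,187),c2(385,187)],.09))
print("tray rim",ray("top",np.array([[125,333],[210,321],[222,430],[134,442]])*.64,.045), "mid", ray("top",np.array([173,380])*.64,.02))
E
```

```text
top 2 [251.   18.5] z62 [ 1.1449 -0.0276] z50 [ 1.1536 -0.028 ]
top 4 [94.   24.25] z62 [1.1355 0.4542] z50 [1.1441 0.4596]
top 2 [265.5  23. ] z62 [ 1.1284 -0.072 ] z50 [ 1.137  -0.0728]
top 23 [197.1304 170.6957] z62 [0.665  0.1398] z50 [0.668  0.1414]
top 8 [235.5  164.25] z62 [0.681  0.0303] z50 [0.6842 0.0306]
top 36 [212.4722 174.8056] z62 [0.6518 0.0963] z50 [0.6547 0.0974]
top 25 [226.24 174.68] z62 [0.6511 0.0572] z50 [0.654  0.0579]
top 27 [241.1481 176.5926] z62 [0.6444 0.015 ] z50 [0.6472 0.0152]
top 44 [256.3409 182.8409] z62 [ 0.6251 -0.0276] z50 [ 0.6276 -0.0279]
top 24 [270.0833 178.1667] z62 [ 0.6375 -0.067 ] z50 [ 0.6402 -0.0678]
top 20 [198.3  183.15] z62 [0.6287 0.1365] z50 [0.6313 0.1382]
top 19 [206.1579 184.0526] z62 [0.6255 0.1144] z50 [0.628  0.1157]
top 20 [228.1 186.7] z62 [0.6161 0.0526] z50 [0.6186 0.0532]
top 17 [236.1176 187.4118] z62 [0.6135 0.03  ] z50 [0.6159 0.0303]
top 16 [265.5 190.5] z62 [ 0.6023 -0.0527] z50 [ 0.6045 -0.0533]
top 17 [203.0588 191.8235] z62 [0.6034 0.1232] z50 [0.6057 0.1247]
top 14 [232.5    195.4286] z62 [0.5907 0.0406] z50 [0.
[... 3984 characters left out ...]
e 2 [139.5 226.5] z62 [ 0.6376 -0.3217] z50 [ 0.6279 -0.3221]
bulbs lamps z39 [[ 0.7301  0.1097]
 [ 0.7092 -0.0556]]
bulb spare [[ 0.4585 -0.1104]]
scene bulb spare [[ 0.4584 -0.1015]] lamps [[ 0.7066 -0.0535]
 [ 0.7346  0.1111]]
board front corners [[ 0.7683  0.145 ]
 [ 0.7365 -0.1027]] back [[ 0.5956  0.168 ]
 [ 0.5619 -0.0799]]
grip back edge [[ 0.5537 -0.4201]
 [ 0.4513 -0.4134]]
trig left edge [[ 0.5471 -0.3652]
 [ 0.4742 -0.3597]]
trig end [[ 0.4692 -0.3632]] grip end [[ 0.439  -0.4039]] head near/far [[ 0.5605 -0.3669]
 [ 0.6221 -0.3727]]
head axis [[ 0.5875 -0.3121]
 [ 0.5844 -0.4208]]
tray rim [[0.5552 0.4719]
 [0.5728 0.3198]
 [0.3788 0.2933]
 [0.3631 0.4456]] mid [[0.4698 0.3916]]
```

```bash
cat > p.py <<'E'
from h import *
def st(tag):
    o=env.get_obs(); print(tag,"t%.1f"%o["t"],o["tcp_pos"].round(4),"w%.4f"%o["gripper_width"],"gf%.1f"%o["grasp_force"],o["wrist_force"].round(1))
E
python3 - <<'E'
from p import *
bare=np.array([.6321,.0390]); yaw=1.438
env.grip(.064,40)
env.move_pose([*bare,.14],R(yaw)); st("above")
env.move_l([*bare,.048],vel=.1); st("down")
env.grip(0.0,40); st("grip")
env.move_l([*bare,.16],vel=.15); st("up")
ty=.13+1.571
env.move_pose([.4675,.3827,.16],R(ty)); st("tray")
env.move_l([.4675,.3827,.043],vel=.12); st("tray dn")
env.grip(.064); env.move_l([.4675,.3827,.18],vel=.2); st("released")
cv2.imwrite("pics/top1.png",env.snapshot("top")[:,:,::-1])
a=cv2.imread("pics/top1.png")[130:290,60:310]
cv2.imwrite("pics/top1b.png",cv2.convertScaleAbs(cv2.resize(a,None,fx=3.2,fy=3.2,interpolation=cv2.INTER_CUBIC),alpha=1.5,beta=25))
E
```

```text
above t2.8 [0.6321 0.0399 0.1402] w0.0639 gf0.0 [-0.1 -1.2  0.3]
down t3.9 [0.6327 0.039  0.0487] w0.0640 gf0.0 [ 0.1  0.1 -1. ]
grip t4.2 [0.6327 0.039  0.0489] w0.0396 gf41.9 [0.3 0.1 2.4]
up t5.1 [0.6313 0.0389 0.1587] w0.0396 gf41.4 [-1.2  0.3 -0.8]
tray t6.5 [0.4682 0.3819 0.1599] w0.0395 gf41.4 [ 0.  -0.4 -1.1]
tray dn t7.6 [0.4681 0.383  0.0438] w0.0390 gf41.4 [-0.2 -0.3 -0.6]
released t8.8 [0.4669 0.3822 0.1789] w0.0641 gf0.0 [ 0.5 -0.1  0.8]
```

View pics/top1b.png

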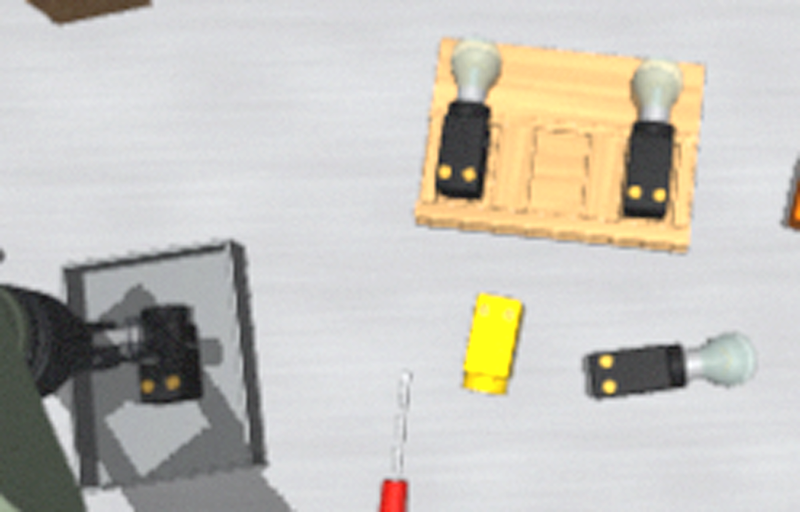

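The bare unit stands in the tray. The empty middle bay's floor outline has corners at about (538,127), (592,132), (583,213) and (530,205). Next I convert that to a bay centre and pick the spare.

```bash
python3 - <<'E'
from p import *
c=np.array([60,130])+(np.array([[538,127],[592,132],[583,213],[530,205]])+.5)/3.2-.5
q=ray("top",c,.012); print(q.round(4),q.mean(0).round(4),[np.linalg.norm(q[i]-q[i-1]).round(4) for i in range(4)])
# spare
s=np.array([.4498,-.0204]); yaw=-1.48+np.pi/2
env.move_pose([*s,.14],R(yaw)); env.move_l([*s,.035],vel=.1); st("down")
env.grip(0.0,40); st("grip")
env.move_l([*s,.17],vel=.12); st("up")
print(env.get_obs()["joint_positions"].round(3))
cv2.imwrite("pics/scene2.png",env.snapshot("scene")[:,:,::-1])
cv2.imwrite("pics/scene2b.png",cv2.convertScaleAbs(cv2.resize(cv2.imread("pics/scene2.png")[80:260,140:380],None,fx=3.3,fy=3.3,interpolation=cv2.INTER_CUBIC),alpha=1.5,beta=20))
E
```

```text
[[0.6792 0.0552]
 [0.6731 0.0048]
 [0.5965 0.0151]
 [0.6053 0.0638]] [0.6385 0.0347] [np.float64(0.0744), np.float64(0.0507), np.float64(0.0773), np.float64(0.0495)]
down t11.6 [ 0.4503 -0.0204  0.0354] w0.0641 gf0.0 [ 0.3 -0.4 -0.1]
grip t11.9 [ 0.4501 -0.0204  0.0356] w0.0398 gf41.4 [-0.8  1.   5.9]
up t13.2 [ 0.4493 -0.0204  0.1693] w0.0395 gf40.6 [ 0.8  0.  -1.9]
[-0.071  0.199  1.959 -0.     0.986 -0.162]
```

View pics/scene2b.png

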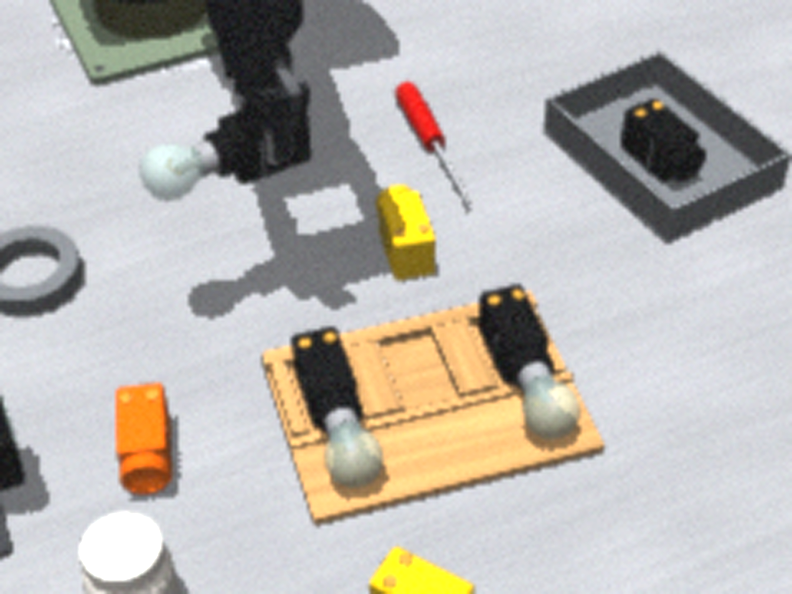

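The spare is held level with its bulb at crop (170,172), and the bare is in the tray. I'll place the spare in the bay with force checks.

```bash
python3 - <<'E'
from p import *
b=np.array([.6345,.0362]); yaw=1.438
env.move_pose([*b,.17],R(yaw)); st("above")
env.move_l([*b,.08],vel=.12); st("mid")
for z in (.07,.064,.058,.054,.051,.049,.0478):
    env.move_l([*b,z],vel=.04); st(z)
    f=env.get_obs()["wrist_force"]
    if np.linalg.norm(f)>12: print("stop"); break
cv2.imwrite("pics/scene3.png",env.snapshot("scene")[:,:,::-1])
cv2.imwrite("pics/scene3b.png",cv2.convertScaleAbs(cv2.resize(cv2.imread("pics/scene3.png")[140:260,200:360],None,fx=5,fy=5,interpolation=cv2.INTER_CUBIC),alpha=1.5,beta=20))
E
```

```text
above t14.4 [0.6338 0.036  0.1695] w0.0396 gf40.6 [-0.1 -0.2 -0.8]
mid t15.3 [0.6351 0.0362 0.0809] w0.0393 gf40.6 [-0.1  0.9 -1.6]
0.07 t15.7 [0.6343 0.0362 0.0698] w0.0395 gf40.6 [ 1.1 -0.1 -1.5]
0.064 t16.0 [0.6342 0.0362 0.0636] w0.0394 gf40.6 [-0.5  0.5 -1.5]
0.058 t16.3 [0.6342 0.0362 0.0576] w0.0394 gf40.6 [ 0.7 -0.4 -1.4]
0.054 t16.5 [0.6343 0.0362 0.0537] w0.0395 gf40.6 [-0.6 -0.8 -1.1]
0.051 t16.8 [0.6343 0.0362 0.0508] w0.0394 gf40.6 [ 0.6  0.2 -2. ]
0.049 t17.0 [0.6344 0.0362 0.0489] w0.0396 gf40.6 [ 1.3  0.1 -1.2]
0.0478 t17.3 [0.6345 0.0362 0.0478] w0.0393 gf40.7 [-0.3 -0.3 -1.2]
```

View pics/scene3b.png

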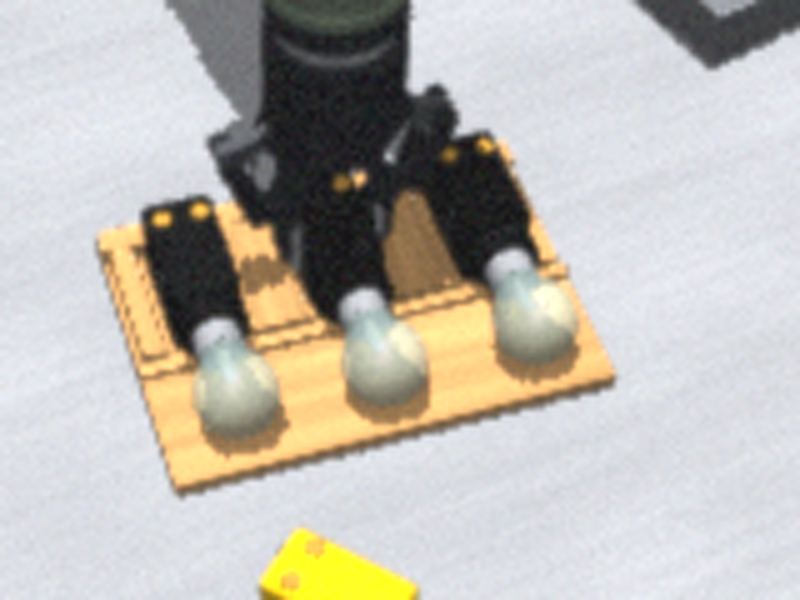

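The spare is in line with its neighbours and hovering just above the floor, with no contact force yet. I'll lower it to contact and then release.

```bash
python3 - <<'E'
from p import *
b=np.array([.6345,.0362])
for z in (.047,.0462,.0454,.0446):
    env.move_l([*b,z],vel=.02); env.sleep(.1); st(z)
    if env.get_obs()["wrist_force"][2]>2: break
env.grip(.064); st("open"); env.sleep(.2)
env.move_l([*b,.17],vel=.12); st("up")
env.move_pose([.45,-.25,.25],R(-1.63)); st("away")
for n,(x0,y0,x1,y1) in {"top":(180,130,300,220),"scene":(200,140,360,260)}.items():
    cv2.imwrite(f"pics/{n}4.png",env.snapshot(n)[:,:,::-1])
    cv2.imwrite(f"pics/{n}4b.png",cv2.convertScaleAbs(cv2.resize(cv2.imread(f"pics/{n}4.png")[y0:y1,x0:x1],None,fx=600/(y1-y0)*.8,fy=600/(y1-y0)*.8,interpolation=cv2.INTER_CUBIC),alpha=1.5,beta=20))
a=cv2.imread("pics/top4.png"); h=cv2.cvtColor(a,cv2.COLOR_BGR2HSV).astype(int)
m=(h[...,0]>12)&(h[...,0]<30)&(h[...,1]>110)&(cv2.blur((h[...,2]<60).astype(np.float32),(11,11))>.35)
m[:180]=0;m[190+2:]=0;m[:,:190]=0;m[:,275:]=0
for s,c in blobs(m,5,60): print(s,c.round(1),ray("top",c,.062)[0].round(4))
E
python3 - <<'E'
import cv2,numpy as np
a=cv2.imread("pics/top4b.png");b=cv2.imread("pics/scene4b.png")
w=400;r=lambda i:cv2.resize(i,(w,int(i.shape[0]*w/i.shape[1])))
cv2.imwrite("pics/both4.png",np.hstack([r(a),r(b)]))
E
```

```text
0.047 t17.7 [0.6346 0.0362 0.0476] w0.0397 gf41.2 [-1.4 -0.5  4.6]
open t18.0 [0.6345 0.0362 0.0467] w0.0638 gf0.0 [0.3 0.  0.3]
up t19.4 [0.634  0.0362 0.1691] w0.0639 gf0.0 [-0.5 -0.1  0.6]
away t21.5 [ 0.4502 -0.2498  0.2498] w0.0640 gf0.0 [ 0.1  0.2 -0.4]
19 [198.4 183.1] [0.6288 0.1362]
9 [211.3 182.7] [0.6291 0.0997]
6 [241.3 181.2] [0.6311 0.0148]
6 [255.  182.5] [ 0.6261 -0.0238]
8 [269.6 183.1] [ 0.6232 -0.0652]
19 [206.2 184.1] [0.6255 0.1144]
20 [229.  185.5] [0.6195 0.05  ]
19 [237.  186.2] [0.6168 0.0274]
20 [257.4 189.5] [ 0.6058 -0.0301]
12 [265.5 190. ] [ 0.6037 -0.0528]
```

View pics/both4.png

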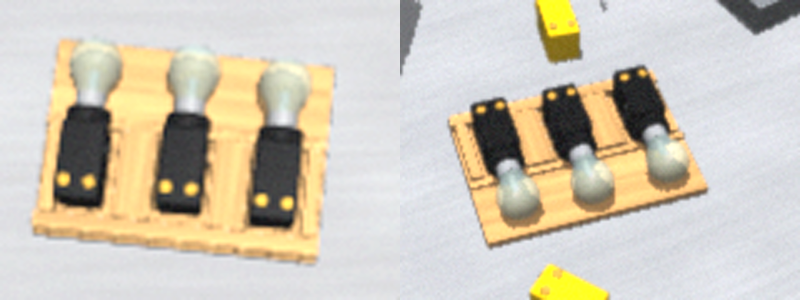

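The spare sits level in the middle bay and the neighbours have not moved. Next is the scanner.

```bash
python3 - <<'E'
from p import *
s=np.array([.5055,-.3935])
env.grip(.085); env.move_pose([*s,.18],R(-1.63)); st("above")
env.move_l([*s,.10],vel=.1); st("mid")
env.move_l([*s,.059],vel=.06); st("down")
w=env.get_obs()["wrist_force"]
for o in (.064,.058,.054,.050,.047):
    env.grip(o,40); st(o)
E
```

```text
above t22.7 [ 0.5052 -0.3928  0.1802] w0.0851 gf0.0 [ 0.8  0.3 -0.1]
mid t23.7 [ 0.5059 -0.3937  0.1008] w0.0851 gf0.0 [ 0.3 -0.4 -0.2]
down t24.5 [ 0.5057 -0.3937  0.0591] w0.0851 gf0.0 [-0.1 -0.2  0.5]
0.064 t24.8 [ 0.5057 -0.3927  0.0595] w0.0643 gf2.3 [0.5 4.5 2.9]
0.058 t25.1 [ 0.5055 -0.392   0.0594] w0.0582 gf3.5 [0.1 7.5 6. ]
0.054 t25.3 [ 0.5054 -0.3914  0.0595] w0.0538 gf4.3 [0.5 9.5 5.8]
0.05 t25.5 [ 0.5053 -0.3918  0.0598] w0.0510 gf40.2 [-1.2  7.4  7.1]
0.047 t25.7 [ 0.5053 -0.3918  0.0598] w0.0510 gf40.2 [-0.3  7.9  7.4]
```

```bash
python3 - <<'E'
from p import *
cv2.imwrite("pics/top5.png",env.snapshot("top")[:,:,::-1])
env.sleep(.2); env.grip(.085); st("open"); env.sleep(.2)
p=env.get_obs()["tcp_pos"]; env.move_l([.5055,-.3935,.2],vel=.12); env.sleep(.5); st("up")
env.move_pose([.40,-.22,.3],R(-1.63)); env.sleep(.3); st("clear")
cv2.imwrite("pics/top6.png",env.snapshot("top")[:,:,::-1])
cr=lambda n,b:cv2.convertScaleAbs(cv2.resize(cv2.imread(n)[b[1]:b[3],b[0]:b[2]],(400,400),interpolation=cv2.INTER_CUBIC),alpha=1.5,beta=25)
B=(340,165,425,250)
cv2.imwrite("pics/both6.png",np.hstack([cr("pics/top5.png",B),cr("pics/top6.png",B)]))
E
```

```text
open t26.4 [ 0.5056 -0.3941  0.0591] w0.0850 gf0.0 [ 0.6  0.4 -0.4]
up t28.4 [ 0.5055 -0.3935  0.2   ] w0.0847 gf0.0 [-0.8 -0.5 -0.1]
clear t29.6 [ 0.4003 -0.2206  0.2992] w0.0857 gf0.0 [-0.3  0.2  0.5]
```

View pics/both6.png

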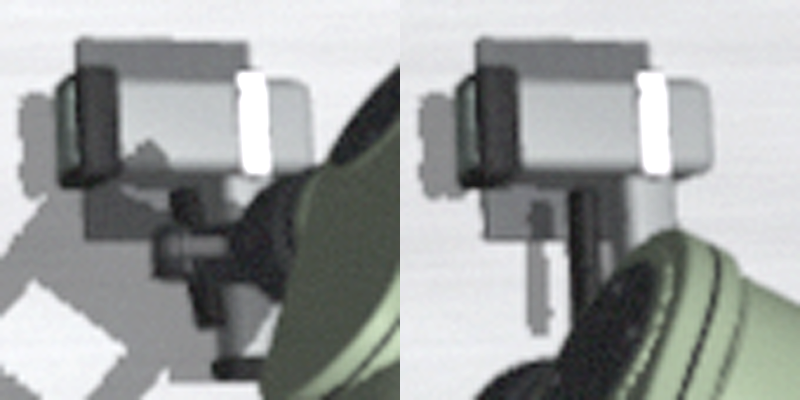

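The left half shows the trigger swung in (tip at about (210,310)) while squeezed. The right half shows it back in its released position, so I'm handing in.

```bash
python3 -c "
from cell import env
print(env.job_done())"
```

```text
the job is handed in; nothing more can be done
None
```

The job is handed in, verdict not shown: the bare unit is in the rework tray, the spare sits fully down in the middle bay with its bulb to +x, and the scanner trigger was squeezed to its stop and sprang back.

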